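# Lock a dispersing tube into the tube homogeniser and start it

## Task

Take the tube with the orange cap from the yellow stand, push it cap down into the bayonet collar of the tube homogeniser and turn it a quarter turn clockwise until it clicks home and stays locked by itself. Feel for the entry slots rather than forcing it, so the collar is never pressed hard; then, only once the tube is locked and let go, press the green start button and let it come back up. Leave the other tube in the stand and everything else on the bench where it is.

Things in the scene. Friction and masses are not known exactly. Their poses are not given: they have to be found in the camera images.
- tube: Tube with the orange cap, 109 mm tall, 0.13 kg, upside down on its cap in one of the stand's two wells. Origin: centre of the cap's underside, z up the tube. Upwards: orange nose 39 mm across (foot tapered to 30 mm over 5 mm) to 21.5 mm, orange flange 49 mm across to 36 mm, clear tube 32 mm across, straight to 96 mm, domed top. x axis: towards the white writing patch on the tube.
- tube_grip (a point): Point on the tube's axis, 72 mm above its origin, middle of where to grip the round clear tube (32 mm across; straight from 36 to 96 mm up). Axes as the tube's.
- tube_lugs (a point): Point on the tube's axis at mid-height of the two bayonet lugs on the orange nose (10.5 mm above the tube's origin; lugs 8 to 13 mm up, 9 mm wide, one on either side, reaching 25.5 mm from the axis). Axes as the tube's, NOT the lugs': the cap is screwed on by hand, so the line through the lugs is up to 0.5 rad (29 deg) off the x axis, either way. It does not turn on the tube in use.
- spare: A like tube with a white cap, same sizes, in the other well of the stand: leave it there. Origin: centre of the cap's underside.
- rack: Yellow tube stand, a fixed block 95 x 200 x 22 mm (x, y, z) with two wells of 43 mm diameter, 7 mm deep, 50 mm to either side of its centre along its y axis. Origin: centre of its underside.
- drive: The tube homogeniser, a fixed flat light-grey unit 178 x 122 x 50 mm (x, y, z), with a dark control panel on the half towards -x and a round metal bayonet collar on the half towards +x. Origin: centre of its underside; x points from the panel to the collar.
- socket (a point): Centre of the metal collar's top edge, 78 mm above the bench, axes as the drive's. Collar 69 mm across, 28 mm high; mouth 42 mm across, with two entry slots 14 mm wide at its +x and -x (white dots), reaching 27 mm from the axis. Lugs not over the slots rest on the top edge, with the tube's origin 8 mm below this point. Do not press on the collar with more than 50 N.
- coupling_top (a point): 12 mm below the collar's top edge, on its axis: where the top of the sprung coupling plate stands when free. With its lugs in the slots the tube's origin comes to rest here and the tube stands by itself (it may be regrasped). The plate yields from 5 N on, 0.8 N more per mm. The tube can be pushed 9.5 mm below this point; there its flange meets the collar, a hard stop.
- locked_foot (a point): On the collar's axis, 16.5 mm below its top edge: where the tube's origin is when locked. From 19 mm below the top edge the lugs clear the 6 mm lip and the tube turns, clockwise from above only. After 1.57 rad (lugs at the red dots) they meet a stop under a recess in the lip; ease the push and the spring lifts the tube to 16.5 mm: locked. Short of it, it stays at 19 mm or comes back out.
- start_top (a point): Centre of the top of the green start button on the control panel, 25 mm in diameter, its top 8 mm above the housing; 93 mm towards -x and 34 mm to +y from the collar's axis. Press it straight down.
- start (a joint): Travel of the start button in m: 0 up, 0.005 fully down (about 5 N); it springs back. It counts as pressed from 0.0035.
- marker: White marker pen with a blue cap lying on the bench, 130 mm long. Origin: underside, about the middle. Leave alone.
- screwcap: Teal screw cap, 21 mm across, 12 mm high, on the bench. Origin: centre of its underside. Leave alone.
- forceps: Steel forceps lying on the bench, 125 mm long. Origin: underside, middle. Leave alone.
- reagent: Amber reagent bottle, 52 mm across, 115 mm high. Origin: centre of its underside. Leave alone.
- beaker: Clear beaker, 68 mm across, 95 mm high. Origin: centre of its underside. Leave alone.
- tipbox: Blue pipette tip box with a clear lid, 85 x 125 x 70 mm. Origin: centre of its underside. Leave alone.

How it is judged:
By the outcome, as a careful person would: the job done as asked, in the order asked, and still so for the second after the job is handed in, with the robot touching nothing.
It also fails if it takes over 67 s, if anything falls off the work surface, if the arm or the gripper's body presses on something with over 40 N, if the wrist force passes 120 N, or if a joint passes its speed limit or range.

## Robot

A 7-joint arm with a two-finger parallel gripper is mounted at the origin on the work surface. World frame = base frame: x ahead of the robot, y to its left, z up, the work surface at z = 0. Lengths are in m, angles in rad, forces in N, time in s.
With the tool pointing down it reaches from about 0.425 to 0.8 m from the base axis. Payload 8.3 kg.
Tool frame: the origin (TCP) lies on the centre line of the jaws, within the pads' length; the fingertips stand 17 mm ahead of it and the grasp point (between the pads) lies 2 mm behind it; z points along the fingers, y is the line along which they close (so a half turn about z gives the same grasp; the last joint's range is limited). The gripper opens to 85 mm and grips with 20 to 120 N. Pads are 22 mm wide; open, the fingers measure 114 mm over their backs; the gripper's body (76 mm by 85 mm) begins 54 mm behind the grasp point. The pads swing forward as they close: fully open they stand 13 mm farther back than shut.
Start: joints at [-1.323, 0.383, 0.016, 1.37, -0.006, 1.388, -0.046], TCP at [0.191, 0.595, 0.248] pointing down, gripper open.
Joint ranges: [-2.95, 2.95], [-0.25, 2.06], [-1.52, 1.56], [0.18, 2.33], [-1.44, 4.58], [0.02, 2.06], [-3.01, 3.01]. Speed limits (rad/s): [2.39, 2.39, 3.01, 3.01, 3.14, 3.14, 3.14].

## Interface

Orientations are given as [roll, pitch, yaw] about the fixed x, y, z axes, in that order (R = Rz(yaw) Ry(pitch) Rx(roll)).
In Python, from station import ctrl, imaging, status gives the robot as it stands (ctrl), with the cameras (imaging) and the readings (status).
- The arm moves only by the shell command python3 nudge.py 'ROWS' [OPENING] [FORCE]. ROWS is a JSON object with one list for each field, all of the same length, 1 to 20, a row being the entries at one place: tx, ty, tz (the shift in parts of the range, where 1.0 means 0.5 m), rx, ry, rz (a rotation vector in normalised numbers (1 is 180 degrees)); each row is the pose to reach, as a shift and turn from the pose commanded when the command began, along the tool's axes at that moment; what a row does not reach only later rows make up. A row lasts 1/10 s, in which the tool goes at most 0.05 m and 0.15 rad, less where a joint would pass 70% of its speed; a pose out of reach is approached as far as the arm can. OPENING is the finger opening in m, set as the command begins (- or left out keeps the last). The fingers move at their own pace and stop on an object; FORCE is the grip in N (left out, the last holds). Time passes only in rows, so rows that do not move let the fingers close. It prints the time, the measured TCP pose, the force, the opening and the grip force at its end. No shift or turn number may pass 1 either way. Input that does not fit is refused with a message, and nothing moves.
- status.read_state(): the state, without advancing time (a new reading comes with each control period).
- imaging.camera(name): name is "side" or "top" or "wrist"; returns the picture (400x640x3 uint8, red, green, blue); there is no depth.
- imaging.camera_model(name): a dict with "mtx" (3x3 intrinsics, pixels), "xyz" and "attitude" of the camera in the world; the wrist camera has in their place "tool_from_camera" (4x4, takes a point from camera to tool coordinates, whose origin is the TCP and whose axes are the flange's). Camera axes: x right, y down, z forward; pixel columns grow to the right and rows downward; lengths in m; the calibration is good to about 2 mm. A picture is of the moment at which its call begins: read the wrist's pose just before it. camera_model takes no time and is no camera call.
- ctrl.hand_in(): hands the job in; it is judged then, once.
The state is a dict: "clock": time; "joint_positions": joint angles; "joint_vel": joint speeds; "tau": joint torques, N m; "tool_pos": TCP position; "eef_rot": TCP orientation; "contact_force": force on the tool from outside, world axes, zero at the start; "wrist_torque": the same for the moment, N m; "gripper_width": finger opening in m; "gripper_force": force on a finger pad.
Only numpy, scipy, OpenCV 4.12 (cv2) and the standard library are available. Lean on these libraries where they do the work, as an engineer would, in place of code of your own. Each camera call takes 0.05 s, during which the arm holds its last target. There are 200 camera calls.

## Working session

There is one attempt and no reset: what is moved stays moved. The work goes in short steps, Python scripts to look and compute and a shell command to move; the robot and the scene stay as the last step left them, time stands still between calls to the robot, and variables do not carry over. Pictures are saved under pics/ and viewed, at most 10 in all, crops included, and the job is handed in when it is done.

```bash
ls; mkdir -p pics
python3 - <<'E'
from station import ctrl, imaging, status
import cv2,numpy as np
s=status.read_state();print(s['clock'],s['tool_pos'],s['eef_rot'],s['gripper_width'])
for n in("top","side","wrist"):
    m=imaging.camera_model(n);print(n,{k:np.round(v,4).tolist() for k,v in m.items() if not isinstance(v,str)})
    cv2.imwrite(f"pics/{n}0.png",imaging.camera(n)[:,:,::-1])
E
```

```text
nudge.py
pics
station.py
0.0 [0.19095299 0.59462761 0.24727683] [-3.13965082e+00  5.20576933e-05  2.83089603e+00] 0.08522314200917733
top {'mtx': [[473.7921, 0.0, 326.5951], [0.0, 473.7921, 203.9686], [0.0, 0.0, 1.0]], 'xyz': [0.2792, 0.0116, 1.5295], 'attitude': [-2.9875, -0.0096, -1.5711]}
side {'mtx': [[375.4278, 0.0, 320.2748], [0.0, 375.4278, 202.7062], [0.0, 0.0, 1.0]], 'xyz': [0.4057, -0.7229, 0.5414], 'attitude': [-2.1498, -0.0042, -0.1429]}
wrist {'mtx': [[328.4672, 0.0, 319.1038], [0.0, 328.4672, 202.2552], [0.0, 0.0, 1.0]], 'tool_from_camera': [[-0.0, -0.9557, -0.2943, 0.0747], [1.0, 0.0003, -0.001, -0.0002], [0.001, -0.2943, 0.9557, -0.1245], [0.0, 0.0, 0.0, 1.0]]}
```

View pics/top0.png

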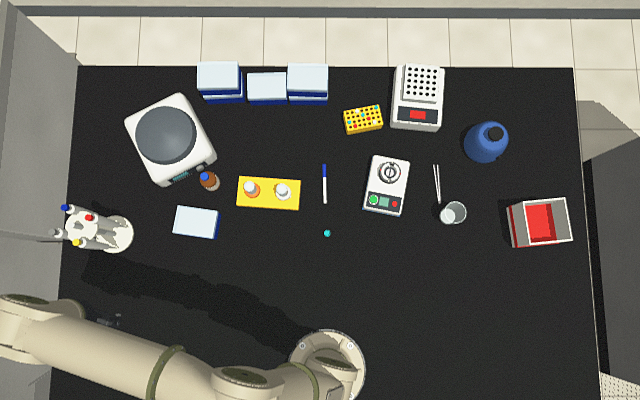

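View pics/side0.png

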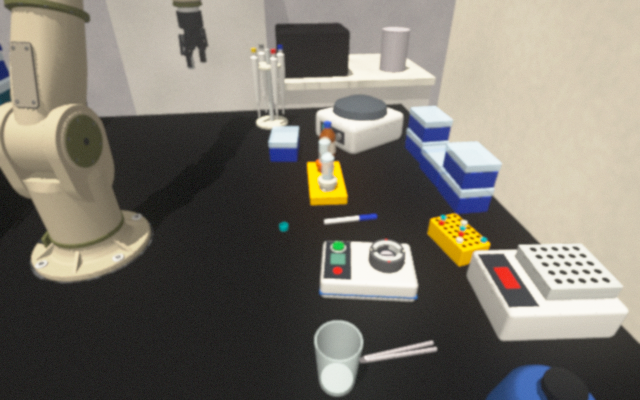

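The top view shows the orange-capped tube at about (250,187) and the spare at (283,190) in the yellow stand. The drive is at (386,185), its collar near (390,172) and the green button near (374,200). In the side view the two tubes line up at about (327,165), the collar is at (387,255) and the button at (338,246).

```bash
cat > h.py <<'E'
import cv2,numpy as np
from scipy.spatial.transform import Rotation as R
from station import ctrl, imaging, status
def shot(n,save=None):
    m=imaging.camera_model(n);s=status.read_state()
    if n=="wrist":
        T=np.eye(4);T[:3,:3]=R.from_euler('xyz',s['eef_rot']).as_matrix();T[:3,3]=s['tool_pos'];P=T@np.array(m['tool_from_camera'])
    else:
        P=np.eye(4);P[:3,:3]=R.from_euler('xyz',m['attitude']).as_matrix();P[:3,3]=m['xyz']
    im=imaging.camera(n)[:,:,::-1].copy()
    if save: cv2.imwrite(f"pics/{save}.png",im)
    return im,P,np.array(m['mtx'])
def ray(P,K,px):
    d=P[:3,:3]@np.linalg.inv(K)@np.array([px[0],px[1],1.]);return P[:3,3],d/np.linalg.norm(d)
def onplane(P,K,px,z):
    o,d=ray(P,K,px);return o+d*(z-o[2])/d[2]
def proj(P,K,X):
    c=K@(P[:3,:3].T@(np.array(X)-P[:3,3]));return c[:2]/c[2]
def cross(r1,r2):
    A=np.stack([r1[1],-r2[1]],1);t=np.linalg.lstsq(A,r2[0]-r1[0],rcond=None)[0]
    a=r1[0]+t[0]*r1[1];b=r2[0]+t[1]*r2[1];return (a+b)/2,np.linalg.norm(a-b)
def blobs(im,lo,hi,amin=10):
    m=cv2.inRange(cv2.cvtColor(im,cv2.COLOR_BGR2HSV),np.array(lo),np.array(hi))
    n,l,st,c=cv2.connectedComponentsWithStats(m)
    return [(np.round(c[i],1).tolist(),st[i].tolist()) for i in range(1,n) if st[i,4]>=amin]
def totool(d):
    return R.from_euler('xyz',status.read_state()['eef_rot']).inv().apply(d)
E
python3 - <<'E'
from h import *
t=shot("top");s=shot("side")
cols=dict(orange=((6,120,120),(16,255,255)),yellow=((20,150,120),(32,255,255)),green=((50,120,80),(80,255,255)))
for n,c in cols.items():
    for nm,v in(("top",t),("side",s)): print(n,nm,blobs(v[0],*c))
print(onplane(t[1],t[2],(250,188),.05),onplane(t[1],t[2],(390,172),.078),onplane(t[1],t[2],(373.5,199.5),.058))
E
```

```text
orange top [([208.6, 180.3], [200, 172, 16, 16, 127]), ([253.5, 192.1], [245, 183, 15, 15, 79])]
orange side [([327.8, 133.8], [320, 129, 15, 13, 118]), ([318.6, 164.4], [315, 159, 7, 14, 46]), ([441.4, 222.0], [439, 220, 6, 5, 20]), ([460.9, 233.3], [458, 231, 7, 6, 23])]
yellow top [([362.4, 119.7], [343, 104, 40, 31, 697]), ([268.5, 193.3], [236, 176, 65, 35, 1457]), ([76.1, 242.2], [72, 239, 9, 7, 45])]
yellow side [([253.0, 49.8], [252, 48, 3, 4, 10]), ([325.8, 186.5], [306, 161, 42, 45, 1130]), ([455.7, 238.6], [427, 213, 64, 54, 1698])]
green top [([373.0, 199.1], [370, 196, 7, 7, 41])]
green side [([337.9, 245.3], [333, 241, 11, 9, 79])]
[0.55993619 0.24028367 0.05      ] [ 0.60637014 -0.20134746  0.078     ] [ 0.52216314 -0.15037745  0.058     ]
```

The manual's scale: shifts go in shares of 0.5 m and turns go in shares of 180 degrees. Converting my numbers, -0.457 m / 0.5 = -0.914, -0.231 m / 0.5 = -0.462, 1.26 rad / 3.1416 = 0.4011.

```bash
python3 nudge.py '{"tx": [-0.914,-0.914,-0.914,-0.914,-0.914,-0.914,-0.914,-0.914,-0.914,-0.914,-0.914,-0.914,-0.914,-0.914,-0.914],"ty": [-0.462,-0.462,-0.462,-0.462,-0.462,-0.462,-0.462,-0.462,-0.462,-0.462,-0.462,-0.462,-0.462,-0.462,-0.462],"tz": [0,0,0,0,0,0,0,0,0,0,0,0,0,0,0],"rx": [0,0,0,0,0,0,0,0,0,0,0,0,0,0,0],"ry": [0,0,0,0,0,0,0,0,0,0,0,0,0,0,0],"rz": [0.4011,0.4011,0.4011,0.4011,0.4011,0.4011,0.4011,0.4011,0.4011,0.4011,0.4011,0.4011,0.4011,0.4011,0.4011]}'
python3 - <<'E'
from h import *
s=status.read_state();print(s['joint_positions'],s['tool_pos'],s['eef_rot'])
im,P,K=shot("wrist","w1")
print(blobs(im,(6,120,120),(16,255,255),100),blobs(im,(20,150,120),(32,255,255),300))
E
```

```text
clock: 1.75
tool_pos: [0.5545, 0.2372, 0.2483]
eef_rot: [-3.141, -0.001, 1.574]
contact_force: [-0.5, -0.4, -0.7]
gripper_width: 0.0854
gripper_force: 0.0
[-0.790165    0.35214422  0.44421324  1.45084858 -0.15256197  1.3728532
 -0.33666696] [0.55452615 0.23722333 0.24828681] [-3.14111418e+00 -6.59540459e-04  1.57390215e+00]
[([352.2, 32.4], [329, 0, 57, 56, 1563]), ([321.9, 167.9], [299, 153, 48, 39, 770])] [([318.8, 201.0], [274, 122, 97, 174, 9858])]
```

View pics/w1.png

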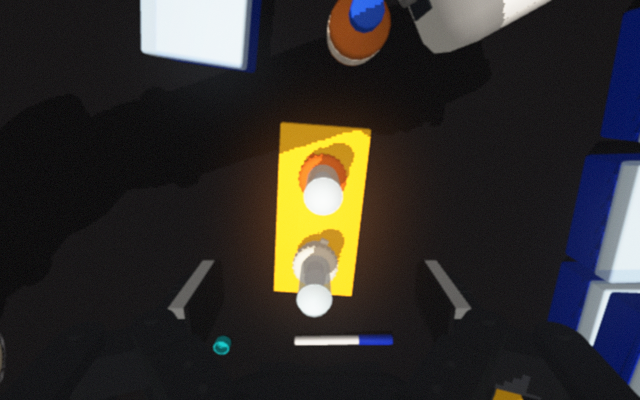

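The wrist view shows the stand with the orange tube (dome at (323,196), flange around (322,172)) and the spare below it (dome at (314,300)). The lugs are hidden under the flange, so I will tilt the camera for an oblique view of them.

Scaled: 0.115 m / 0.5 = 0.23, 0.05 m / 0.5 = 0.1, -0.5 rad / 3.1416 = -0.1592.

```bash
python3 nudge.py '{"tx": [0.23,0.23,0.23,0.23,0.23,0.23],"ty": [0,0,0,0,0,0],"tz": [0.1,0.1,0.1,0.1,0.1,0.1],"rx": [0,0,0,0,0,0],"ry": [-0.1592,-0.1592,-0.1592,-0.1592,-0.1592,-0.1592],"rz": [0,0,0,0,0,0]}'
python3 - <<'E'
from h import *
s=status.read_state();print(s['joint_positions'],s['tool_pos'],s['eef_rot'])
im,P,K=shot("wrist","w2")
b=blobs(im,(4,120,90),(17,255,255),100);print(b)
p=proj(P,K,(.557,.24,.045));print(p)
x,y=[int(np.clip(v,75,a)) for v,a in zip(p,(565,340))]
cv2.imwrite("pics/w2c.png",cv2.resize(im[y-75:y+60,x-75:x+75],None,fx=4.4,fy=4.4,interpolation=cv2.INTER_CUBIC));print(x-75,y-75)
E
```

```text
clock: 2.4
tool_pos: [0.5561, 0.3499, 0.1989]
eef_rot: [3.14, 0.499, 1.57]
contact_force: [0.8, -0.1, 0.5]
gripper_width: 0.0854
gripper_force: 0.0
[-1.02331783  0.76323129  0.45509546  1.05747714  0.08802679  1.68123102
 -0.63962713] [0.55607115 0.34993018 0.19885067] [3.13999103 0.49903285 1.56958351]
[([365.2, 75.4], [328, 40, 78, 82, 4213]), ([320.1, 193.6], [296, 174, 50, 46, 1262])]
[319.59283351 203.9002233 ]
244 128
```

View pics/w2c.png

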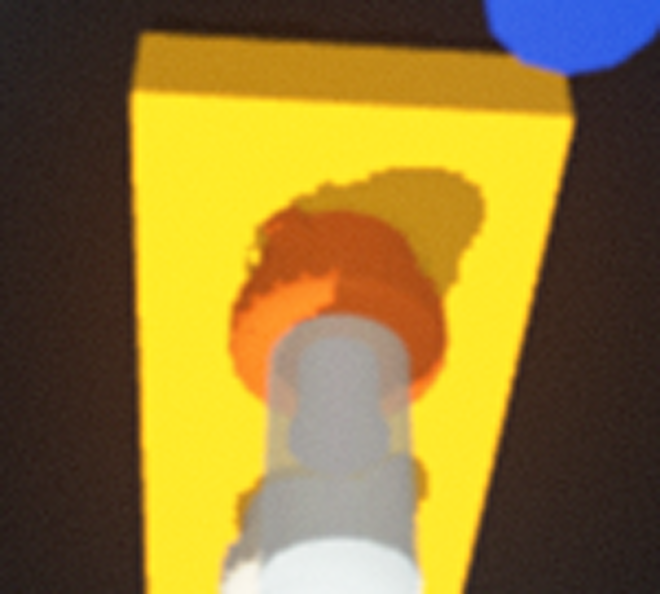

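The oblique view shows the orange cap centred near (320,194), with a lug bump at the upper left of the nose around pixel (309,177). I will triangulate the axis and enlarge that area.

Run:
```python
from h import *
np.set_printoptions(precision=4,suppress=True)
im2,P2,K=shot("wrist","w3")
im1=cv2.imread("pics/w1.png")
T=np.eye(4);T[:3,:3]=R.from_euler('xyz',[-3.14111418,-6.5954e-4,1.57390215]).as_matrix();T[:3,3]=[.55452615,.23722333,.24828681]
P1=T@np.array(imaging.camera_model("wrist")['tool_from_camera'])
for im in(im1,im2):print([b for b in blobs(im,(0,0,205),(180,60,255),150) if 250<b[0][0]<400])
for im in(im1,im2):print('g',blobs(im,(4,120,90),(17,255,255),100))
m=cv2.inRange(cv2.cvtColor(im2,cv2.COLOR_BGR2HSV),(4,120,60),(18,255,255))
for r in range(166,200): 
    c=np.flatnonzero(m[r,285:350]);print(r,(c.min()+285,c.max()+285) if len(c) else '')
cv2.imwrite("pics/w3c.png",cv2.resize(im2[168:218,290:350],None,fx=10,fy=10,interpolation=cv2.INTER_NEAREST))
np.savez("v.npz",P1=P1,P2=P2,K=K)
```

```text
[([322.7, 195.9], [304, 178, 39, 37, 1147]), ([301.4, 259.5], [293, 246, 22, 33, 291]), ([313.8, 299.6], [297, 285, 34, 31, 845]), ([325.7, 341.3], [295, 339, 64, 6, 342])]
[([317.1, 261.0], [294, 248, 45, 28, 873]), ([312.7, 314.0], [299, 305, 29, 21, 432]), ([334.1, 353.2], [284, 343, 98, 25, 950])]
g [([355.1, 33.4], [329, 0, 61, 60, 1987]), ([322.0, 167.8], [298, 153, 49, 39, 794])]
g [([363.8, 73.0], [326, 37, 79, 83, 4177]), ([319.5, 192.2], [296, 173, 49, 46, 1262])]
166 
167 
168 
169 
170 
171 
172 
173 (np.int64(309), np.int64(321))
174 (np.int64(307), np.int64(326))
175 (np.int64(305), np.int64(329))
176 (np.int64(304), np.int64(330))
177 (np.int64(303), np.int64(332))
178 (np.int64(303), np.int64(333))
179 (np.int64(302), np.int64(335))
180 (np.int64(303), np.int64(335))
181 (np.int64(303), np.int64(336))
182 (np.int64(303), np.int64(336))
183 (np.int64(303), np.int64(337))
184 (np.int64(303), np.int64(338))
185 (np.int64(303), np.int64(338))
186 (np.int64(302), np.int64(338))
187 (np.int64(300), np.int64(339))
188 (np.int64(300), np.int64(339))
189 (np.int64(300), np.int64(341))
190 (np.int64(299), np.int64(342))
191 (np.int64(298), np.int64(342))
192 (np.int64(298), np.int64(342))
193 (np.int64(298), np.int64(343))
194 (np.int64(297), np.int64(343))
195 (np.int64(296), np.int64(343))
196 (np.int64(296), np.int64(343))
197 (np.int64(296), np.int64(343))
198 (np.int64(296), np.int64(344))
199 (np.int64(296), np.int64(344))
```

View pics/w3c.png

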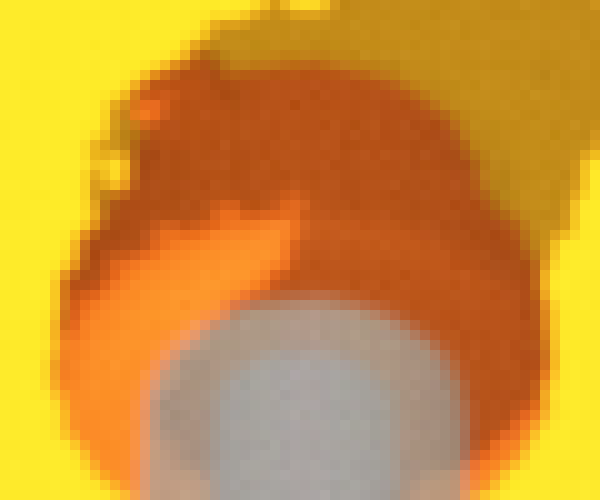

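The lug's outer end spans roughly pixels (310.8,174) to (303.2,179.7) on the -x,+y side of the nose. Next come the tube axis, the lug angle and the heights.

Run:
```python
from h import *
np.set_printoptions(precision=4,suppress=True)
d=np.load("v.npz");P1,P2,K=d['P1'],d['P2'],d['K']
im1=cv2.imread("pics/w1.png");im2=cv2.imread("pics/w3.png")
m=cv2.inRange(cv2.cvtColor(im2,cv2.COLOR_BGR2HSV),(0,0,205),(180,60,255))
for r in range(244,300,3):
    c=np.flatnonzero(m[r,285:350]);print(r,(c.min()+285,c.max()+285) if len(c) else '',end=' ')
print()
# stand top corners at far end (y max) in both views via yellow polygon
for im in(im1,im2):
    y=cv2.inRange(cv2.cvtColor(im,cv2.COLOR_BGR2HSV),(20,100,60),(34,255,255))
    c=max(cv2.findContours(y,0,2)[0],key=cv2.contourArea);print(cv2.approxPolyDP(cv2.convexHull(c),3,True)[:,0].tolist())
# axis: dome centre w1
for z in(.105,.108,.111):print('dome w1',onplane(P1,K,(322.7,195.9),z))
for px in((310.8,174),(303.2,179.7),(306,176)):print('lug',onplane(P2,K,px,.0245))
# flange: widest row in both: columns centre
for im,P in((im1,P1),(im2,P2)):
    o=cv2.inRange(cv2.cvtColor(im,cv2.COLOR_BGR2HSV),(4,120,60),(18,255,255))[:,285:350]
    print([(r,np.flatnonzero(o[r]).min()+285,np.flatnonzero(o[r]).max()+285) for r in range(150,215,4) if o[r].any()])
```

```text
244  247  250 (np.int64(310), np.int64(330)) 253 (np.int64(305), np.int64(335)) 256 (np.int64(297), np.int64(338)) 259 (np.int64(294), np.int64(338)) 262 (np.int64(294), np.int64(337)) 265 (np.int64(295), np.int64(335)) 268 (np.int64(297), np.int64(334)) 271 (np.int64(309), np.int64(329)) 274 (np.int64(313), np.int64(325)) 277  280  283  286  289 (np.int64(298), np.int64(349)) 292  295  298  
[[282, 122], [370, 129], [351, 295], [274, 290]]
[[369, 143], [372, 158], [346, 268], [278, 266], [275, 136], [358, 139]]
dome w1 [0.5578 0.2355 0.105 ]
dome w1 [0.5578 0.2364 0.108 ]
dome w1 [0.5577 0.2372 0.111 ]
lug [0.549  0.2596 0.0245]
lug [0.5411 0.2521 0.0245]
lug [0.5441 0.257  0.0245]
[(154, np.int64(310), np.int64(329)), (158, np.int64(307), np.int64(336)), (162, np.int64(304), np.int64(340)), (166, np.int64(301), np.int64(344)), (170, np.int64(301), np.int64(346)), (174, np.int64(299), np.int64(346)), (178, np.int64(298), np.int64(346)), (182, np.int64(300), np.int64(345)), (186, np.int64(300), np.int64(344)), (190, np.int64(302), np.int64(342))]
[(174, np.int64(307), np.int64(326)), (178, np.int64(303), np.int64(333)), (182, np.int64(303), np.int64(336)), (186, np.int64(302), np.int64(338)), (190, np.int64(299), np.int64(342)), (194, np.int64(297), np.int64(343)), (198, np.int64(296), np.int64(344)), (202, np.int64(296), np.int64(344)), (206, np.int64(296), np.int64(344)), (210, np.int64(297), np.int64(343)), (214, np.int64(300), np.int64(340))]
```

Scaled: -0.419 m / 0.5 = -0.838, 0.034 m / 0.5 = 0.068, 0.5 rad / 3.1416 = 0.1592.

```bash
python3 nudge.py '{"tx": [-0.838,-0.838,-0.838,-0.838,-0.838,-0.838,-0.838,-0.838,-0.838,-0.838,-0.838,-0.838,-0.838],"ty": [0.068,0.068,0.068,0.068,0.068,0.068,0.068,0.068,0.068,0.068,0.068,0.068,0.068],"tz": [0.344,0.344,0.344,0.344,0.344,0.344,0.344,0.344,0.344,0.344,0.344,0.344,0.344],"rx": [0,0,0,0,0,0,0,0,0,0,0,0,0],"ry": [0.1592,0.1592,0.1592,0.1592,0.1592,0.1592,0.1592,0.1592,0.1592,0.1592,0.1592,0.1592,0.1592],"rz": [0,0,0,0,0,0,0,0,0,0,0,0,0]}'
python3 - <<'E'
from h import *
im,P,K=shot("wrist","d1");np.savez("d1.npz",P=P,K=K);s=status.read_state();print(s['tool_pos'],s['joint_positions'])
E
python3 nudge.py '{"tx": [-0.16,-0.16,-0.16,-0.16],"ty": [0,0,0,0],"tz": [0,0,0,0],"rx": [0,0,0,0],"ry": [0,0,0,0],"rz": [0,0,0,0]}'
python3 - <<'E'
from h import *
im,P,K=shot("wrist","d2");np.savez("d2.npz",P=P,K=K);s=status.read_state();print(s['tool_pos'])
i1=cv2.imread("pics/d1.png")
cv2.imwrite("pics/dd.png",np.hstack([i1[100:400,120:520],im[100:400,120:520]]))
for i in(i1,im):print(blobs(i,(50,120,80),(85,255,255),100),[b for b in blobs(i,(0,150,100),(4,255,255),5)])
E
```

```text
clock: 3.8
tool_pos: [0.5895, -0.0981, 0.2487]
eef_rot: [3.141, -0.001, 1.573]
contact_force: [0.5, 0.2, 0.2]
gripper_width: 0.0851
gripper_force: 0.0
[ 0.58960058 -0.09802203  0.24847483] [-0.31328411  0.3532196   0.56457854  1.47087743 -0.19124728  1.37201911
  0.26343844]
clock: 4.25
tool_pos: [0.5896, -0.1794, 0.248]
eef_rot: [-3.141, -0.0, 1.571]
contact_force: [0.2, 0.4, -0.3]
gripper_width: 0.0852
gripper_force: 0.0
[ 0.58994705 -0.17817313  0.24796056]
[([258.4, 226.8], [248, 216, 22, 22, 387])] [([497.2, 174.2], [491, 169, 13, 11, 108]), ([514.5, 215.5], [509, 211, 12, 10, 95]), ([346.8, 256.0], [345, 255, 4, 3, 10]), ([249.6, 282.6], [242, 276, 16, 14, 179]), ([333.3, 308.6], [332, 308, 4, 2, 7])]
[([254.1, 148.4], [242, 136, 25, 25, 475])] [([511.9, 88.6], [505, 83, 15, 12, 148]), ([530.1, 136.2], [524, 131, 13, 12, 124]), ([349.4, 175.4], [348, 174, 4, 4, 13]), ([245.0, 213.2], [237, 206, 17, 16, 210]), ([334.7, 236.8], [333, 236, 4, 3, 10]), ([520.7, 289.3], [503, 267, 37, 45, 1088])]
```

View pics/dd.png

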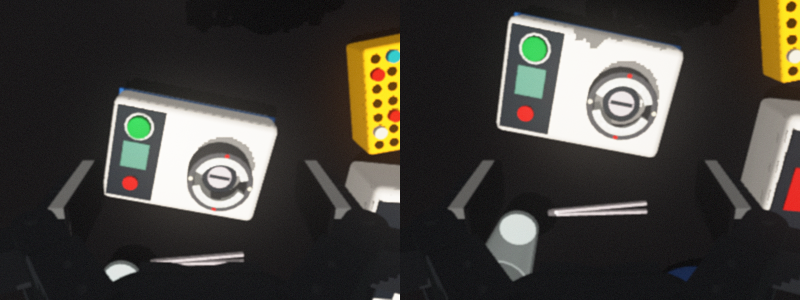

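Both frames show the drive with its green button and the collar. The collar's two red dots are at (347,256) and (333,309) in the first view, (349,175) and (335,237) in the second. The white slot dots are at left and right.

Run:
```python
from h import *
np.set_printoptions(precision=4,suppress=True)
a=np.load("d1.npz");b=np.load("d2.npz");K=a['K'];A,B=a['P'],b['P']
f=lambda p,q:cross(ray(A,K,p),ray(B,K,q))
r1=f((346.8,256),(349.4,175.4));r2=f((333.3,308.6),(334.7,236.8));g=f((258.4,226.8),(254.1,148.4))
print(r1,r2,g); c=(r1[0]+r2[0])/2;v=r1[0]-r2[0];print('collar',c,'reddir',np.arctan2(v[1],v[0]),np.linalg.norm(v[:2]))
w=c-g[0];th=np.arctan2(w[1],w[0])-np.arctan2(-34,93);print('drive yaw from button',th,np.hypot(w[0],w[1]))
for P,p in((A,((346.8,256),(333.3,308.6))),(B,((349.4,175.4),(334.7,236.8)))):
    q=[onplane(P,K,x,.078) for x in p];v=q[0]-q[1];print('z=.078:',(q[0]+q[1])/2,np.arctan2(v[1],v[0])-np.pi/2)
for P,p in((A,(258.4,226.8)),(B,(254.1,148.4))):print('btn',onplane(P,K,p,.058))
d=np.load("v.npz");P1,P2=d['P1'],d['P2']
print('near rim',cross(ray(P1,K,(322.7,177.5)),ray(P2,K,(320.8,248.5))))
print('stand corners',cross(ray(P1,K,(282,122)),ray(P2,K,(276,148.5))),[onplane(P1,K,p,.022) for p in((282,122),(370,129),(351,295),(274,290))])
```

```text
(array([ 0.6175, -0.1699,  0.0782]), np.float64(2.8533337665371263e-05)) (array([ 0.605 , -0.2311,  0.0773]), np.float64(0.00010446984030364767)) (array([ 0.5269, -0.1487,  0.0538]), np.float64(0.00011276138978721493))
collar [ 0.6113 -0.2005  0.0777] reddir 1.3693323311003864 0.06242841659865849
drive yaw from button -0.2001818196484716 0.09903904484613464
z=.078: [ 0.6113 -0.2003  0.078 ] -0.20322716413993813
z=.078: [ 0.6113 -0.2003  0.078 ] -0.20450648132104132
btn [ 0.5277 -0.147   0.058 ]
btn [ 0.5278 -0.1481  0.058 ]
near rim (array([0.558 , 0.2528, 0.1108]), np.float64(0.0008071398170803605))
stand corners (array([0.5168, 0.2916, 0.0254]), np.float64(0.0010971082817504939)) [array([0.5159, 0.2914, 0.022 ]), array([0.6077, 0.2846, 0.022 ]), array([0.5942, 0.0856, 0.022 ]), array([0.5002, 0.0922, 0.022 ])]
```

```bash
python3 nudge.py '{"tx": [0.832,0.832,0.832,0.832,0.832,0.832,0.832,0.832,0.832,0.832,0.832,0.832,0.832,0.832],"ty": [-0.064,-0.064,-0.064,-0.064,-0.064,-0.064,-0.064,-0.064,-0.064,-0.064,-0.064,-0.064,-0.064,-0.064],"tz": [0,0,0,0,0,0,0,0,0,0,0.12,0.2,0.2,0.2],"rx": [0,0,0,0,0,0,0,0,0,0,0,0,0,0],"ry": [0,0,0,0,0,0,0,0,0,0,0,0,0,0],"rz": [0,0,0,0,0,0,0,0,0,0,0,0,0,0]}'
python3 - <<'E'
from h import *
s=status.read_state();print(s['tool_pos'],s['eef_rot'],totool(np.array([.558,.237,.085])-s['tool_pos']))
E
```

```text
clock: 5.7
tool_pos: [0.5574, 0.2355, 0.1489]
eef_rot: [-3.14, 0.001, 1.57]
contact_force: [0.6, 0.5, 1.5]
gripper_width: 0.0853
gripper_force: 0.0
[0.55736746 0.23551567 0.14886103] [-3.14040275e+00  1.04589801e-03  1.57036252e+00] [0.0015514  0.00070789 0.06385865]
```

Scaled: 0.064 m / 0.5 = 0.128, 0.03 m / 0.5 = 0.06.

```bash
python3 nudge.py '{"tx": [0.003,0.003,0.003,0.003],"ty": [0.002,0.002,0.002,0.002],"tz": [0.06,0.128,0.128,0.128],"rx": [0,0,0,0],"ry": [0,0,0,0],"rz": [0,0,0,0]}' && python3 nudge.py '{"tx": [0,0,0,0,0,0,0,0],"ty": [0,0,0,0,0,0,0,0],"tz": [0,0,0,0,0,0,0,0],"rx": [0,0,0,0,0,0,0,0],"ry": [0,0,0,0,0,0,0,0],"rz": [0,0,0,0,0,0,0,0]}' 0.0 40
```

```text
clock: 6.1
tool_pos: [0.56, 0.2379, 0.087]
eef_rot: [3.139, -0.001, 1.571]
contact_force: [0.2, 0.8, 0.1]
gripper_width: 0.0854
gripper_force: 0.0
clock: 6.9
tool_pos: [0.5589, 0.238, 0.0852]
eef_rot: [3.141, -0.001, 1.571]
contact_force: [-3.0, -0.6, 6.5]
gripper_width: 0.031
gripper_force: 39.0
```

Scaled: -0.1 m / 0.5 = -0.2, -0.06 m / 0.5 = -0.12.

```bash
python3 nudge.py '{"tx": [0,0,0,0,0],"ty": [0,0,0,0,0],"tz": [-0.04,-0.12,-0.2,-0.2,-0.2],"rx": [0,0,0,0,0],"ry": [0,0,0,0,0],"rz": [0,0,0,0,0]}'
python3 - <<'E'
from h import *
s=status.read_state();print(s['contact_force'],s['tool_pos'],s['eef_rot'],totool(np.array([.6113,-.2003,.19])-s['tool_pos']))
E
```

```text
clock: 7.4
tool_pos: [0.5589, 0.2379, 0.185]
eef_rot: [3.14, -0.001, 1.571]
contact_force: [-0.1, 0.1, -2.3]
gripper_width: 0.0309
gripper_force: 39.9
[-0.05823074  0.07065783 -2.26313594] [0.55893391 0.23785638 0.1849923 ] [ 3.14010694e+00 -9.70410546e-04  1.57084823e+00] [-0.43815404  0.05235136 -0.00535512]
```

Scaled: -0.438 m / 0.5 = -0.876, -0.06 m / 0.5 = -0.12, -0.79 rad / 3.1416 = -0.2515.

```bash
python3 nudge.py '{"tx": [0,0,-0.12,-0.876,-0.876,-0.876,-0.876,-0.876,-0.876,-0.876,-0.876,-0.876,-0.876,-0.876,-0.876],"ty": [0,0,0.02,0.105,0.105,0.105,0.105,0.105,0.105,0.105,0.105,0.105,0.105,0.105,0.105],"tz": [-0.1,-0.12,-0.12,-0.12,-0.12,-0.12,-0.12,-0.12,-0.12,-0.12,-0.12,-0.12,-0.12,-0.12,-0.12],"rx": [0,0,0,0,0,0,0,0,0,0,0,0,0,0,0],"ry": [0,0,0,0,0,0,0,0,0,0,0,0,0,0,0],"rz": [0,0,-0.0318,-0.2515,-0.2515,-0.2515,-0.2515,-0.2515,-0.2515,-0.2515,-0.2515,-0.2515,-0.2515,-0.2515,-0.2515]}'
python3 - <<'E'
from h import *
s=status.read_state();print(s['contact_force'],s['joint_positions'],s['tool_pos'],s['eef_rot'],totool(np.array([.6113,-.2003,.165])-s['tool_pos']))
im,P,K=shot("wrist","h1")
cv2.imwrite("pics/h1c.png",cv2.resize(im[150:400,180:460],None,fx=2,fy=2))
a=shot("side","h1s")
x,y=map(int,proj(a[1],a[2],(.6113,-.2003,.17)));cv2.imwrite("pics/h1sc.png",cv2.resize(a[0][y-50:y+90,x-70:x+70],None,fx=4,fy=4,interpolation=cv2.INTER_CUBIC));print(x-70,y-50)
E
```

```text
clock: 8.9
tool_pos: [0.6114, -0.1979, 0.2435]
eef_rot: [3.141, -0.002, 2.364]
contact_force: [-0.4, 0.0, -1.0]
gripper_width: 0.0312
gripper_force: 40.0
[-0.41110612  0.00497536 -0.98477515] [-0.06604277  0.45183464  0.48159834  1.33941318 -0.20754115  1.40099664
  1.20254792] [ 0.6114221  -0.19785492  0.24349858] [ 3.14131785e+00 -1.57018827e-03  2.36402110e+00] [-0.0017516  -0.00184964  0.07849542]
322 159
```

View pics/h1sc.png

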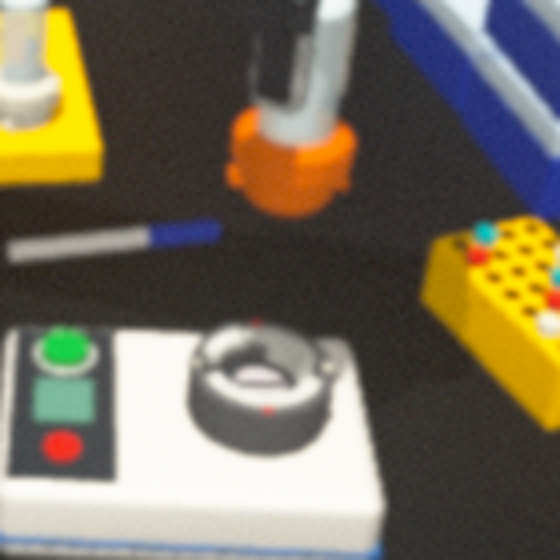

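The side view shows the held tube above the collar. Its two lugs stand out at crop (235,178) and (345,187), almost parallel to the collar's white slot dots.

```bash
python3 - <<'E'
from h import *
m=imaging.camera_model("side");P=np.eye(4);P[:3,:3]=R.from_euler('xyz',m['attitude']).as_matrix();P[:3,3]=m['xyz'];K=np.array(m['mtx'])
im=cv2.imread("pics/h1s.png")
o=cv2.inRange(cv2.cvtColor(im,cv2.COLOR_BGR2HSV),(4,130,70),(18,255,255))
for r in range(184,216,2):
    c=np.flatnonzero(o[r,370:420]);print(r,(c.min()+370,c.max()+370) if len(c) else '',end=' ')
q=[onplane(P,K,p,.184) for p in((380.5,203.5),(408.5,205.7))];v=q[1]-q[0];print('\n',q,np.linalg.norm(v),np.arctan2(v[1],v[0]))
E
python3 nudge.py '{"tx": [-0.0036,-0.0036,-0.0036,-0.0036,-0.0036],"ty": [-0.0036,-0.0036,-0.0036,-0.0036,-0.0036],"tz": [0.08,0.144,0.144,0.144,0.144],"rx": [0,0,0,0,0],"ry": [0,0,0,0,0],"rz": [0,0,0,0,0]}'
python3 - <<'E'
from h import *
s=status.read_state();print(s['contact_force'],s['tool_pos'],s['eef_rot'],totool(np.array([.6113,-.2003,.150])-s['tool_pos']))
E
```

```text
184  186 (np.int64(382), np.int64(386)) 188 (np.int64(380), np.int64(386)) 190 (np.int64(379), np.int64(409)) 192 (np.int64(379), np.int64(410)) 194 (np.int64(379), np.int64(411)) 196 (np.int64(379), np.int64(411)) 198 (np.int64(379), np.int64(410)) 200 (np.int64(378), np.int64(409)) 202 (np.int64(378), np.int64(409)) 204 (np.int64(378), np.int64(409)) 206 (np.int64(380), np.int64(409)) 208 (np.int64(383), np.int64(405)) 210 (np.int64(385), np.int64(403)) 212 (np.int64(388), np.int64(400)) 214  
 [array([ 0.58824348, -0.19867039,  0.184     ]), array([ 0.63416506, -0.21194615,  0.184     ])] 0.04780206088071176 -0.2814236121263178
clock: 9.5
tool_pos: [0.6123, -0.2029, 0.1747]
eef_rot: [3.14, 0.003, 2.362]
contact_force: [-0.1, -0.1, -1.8]
gripper_width: 0.0314
gripper_force: 40.1
[-0.07495027 -0.0571054  -1.79024603] [ 0.61229227 -0.20291565  0.17469067] [3.13999315e+00 2.97233766e-03 2.36150488e+00] [0.00261843 0.00112195 0.02468482]
```

Scaled: 0.014 m / 0.5 = 0.028.

```bash
python3 nudge.py '{"tx": [0,0,0,0],"ty": [0,0,0,0],"tz": [0.028,0.028,0.028,0.028],"rx": [0,0,0,0],"ry": [0,0,0,0],"rz": [0,0,0,0]}'
python3 - <<'E'
from h import *
s=status.read_state();print(s['contact_force'],s['tool_pos'],s['eef_rot'],totool(np.array([.6113,-.2003,.150])-s['tool_pos']))
E
```

```text
clock: 9.9
tool_pos: [0.6112, -0.2029, 0.1585]
eef_rot: [3.142, 0.0, 2.361]
contact_force: [0.4, 0.0, -1.4]
gripper_width: 0.0309
gripper_force: 40.1
[ 0.35738098  0.03773339 -1.42422217] [ 0.6111833  -0.20294127  0.158496  ] [3.14153565e+00 2.69059104e-04 2.36074852e+00] [0.00177853 0.0019578  0.00849563]
```

Scaled: 0.014 m / 0.5 = 0.028, 0.0018 m / 0.5 = 0.0036.

```bash
python3 nudge.py '{"tx": [0.0036,0.0036,0.0036,0.0036,0.0036],"ty": [0.0036,0.0036,0.0036,0.0036,0.0036],"tz": [0.01,0.018,0.024,0.028,0.028],"rx": [0,0,0,0,0],"ry": [0,0,0,0,0],"rz": [0,0,0,0,0]}'
python3 nudge.py '{"tx": [0,0,0],"ty": [0,0,0],"tz": [0.004,0.006,0.006],"rx": [0,0,0],"ry": [0,0,0],"rz": [0,0,0]}'
```

```text
clock: 10.4
tool_pos: [0.6108, -0.2003, 0.1437]
eef_rot: [-3.141, -0.001, 2.361]
contact_force: [0.1, 0.3, -1.1]
gripper_width: 0.0313
gripper_force: 40.1
clock: 10.7
tool_pos: [0.6111, -0.2002, 0.1411]
eef_rot: [-3.142, -0.0, 2.361]
contact_force: [0.7, 0.3, -2.4]
gripper_width: 0.0313
gripper_force: 40.1
```

Scaled: 0.002 m / 0.5 = 0.004, 0.001 m / 0.5 = 0.002.

```bash
python3 nudge.py '{"tx": [0,0,0],"ty": [0,0,0],"tz": [0.002,0.004,0.004],"rx": [0,0,0],"ry": [0,0,0],"rz": [0,0,0]}'; python3 nudge.py '{"tx": [0,0,0],"ty": [0,0,0],"tz": [0.002,0.004,0.004],"rx": [0,0,0],"ry": [0,0,0],"rz": [0,0,0]}'
```

```text
clock: 11.0
tool_pos: [0.6111, -0.2002, 0.1391]
eef_rot: [-3.142, -0.0, 2.361]
contact_force: [0.1, 0.2, -1.2]
gripper_width: 0.0308
gripper_force: 40.1
clock: 11.3
tool_pos: [0.6111, -0.2002, 0.137]
eef_rot: [-3.141, -0.0, 2.361]
contact_force: [0.7, 1.0, -1.7]
gripper_width: 0.031
gripper_force: 40.1
```

Scaled: 0.002 m / 0.5 = 0.004, 0.001 m / 0.5 = 0.002.

```bash
python3 nudge.py '{"tx": [0,0,0],"ty": [0,0,0],"tz": [0.002,0.004,0.004],"rx": [0,0,0],"ry": [0,0,0],"rz": [0,0,0]}'; python3 nudge.py '{"tx": [0,0,0],"ty": [0,0,0],"tz": [0.002,0.004,0.004],"rx": [0,0,0],"ry": [0,0,0],"rz": [0,0,0]}'
```

```text
clock: 11.6
tool_pos: [0.6113, -0.2003, 0.1357]
eef_rot: [3.141, 0.001, 2.361]
contact_force: [-1.7, 0.8, 3.4]
gripper_width: 0.0311
gripper_force: 40.5
clock: 11.9
tool_pos: [0.6113, -0.2004, 0.1337]
eef_rot: [3.141, 0.001, 2.361]
contact_force: [-1.1, 1.7, 5.1]
gripper_width: 0.0314
gripper_force: 40.6
```

Scaled: 0.0055 m / 0.5 = 0.011, 0.004 m / 0.5 = 0.008.

```bash
python3 nudge.py '{"tx": [0,0,0,0],"ty": [0,0,0,0],"tz": [0.004,0.008,0.011,0.011],"rx": [0,0,0,0],"ry": [0,0,0,0],"rz": [0,0,0,0]}'
```

```text
clock: 12.3
tool_pos: [0.6114, -0.2004, 0.1287]
eef_rot: [3.141, 0.001, 2.361]
contact_force: [-3.2, 1.1, 8.9]
gripper_width: 0.0311
gripper_force: 41.0
```

Scaled: 0.0007 m / 0.5 = 0.0014, 0.3 rad / 3.1416 = 0.0955.

```bash
python3 nudge.py '{"tx": [0,0,0,0,0,0],"ty": [0,0,0,0,0,0],"tz": [0.0014,0.0014,0.0014,0.0014,0.0014,0.0014],"rx": [0,0,0,0,0,0],"ry": [0,0,0,0,0,0],"rz": [0,0.0159,0.0318,0.0637,0.0955,0.0955]}'; python3 -c "
from h import *
s=status.read_state();print(s['wrist_torque'],s['contact_force'])"
```

```text
clock: 12.9
tool_pos: [0.6123, -0.1999, 0.1285]
eef_rot: [3.139, 0.001, 2.058]
contact_force: [-1.8, 3.0, 9.6]
gripper_width: 0.0311
gripper_force: 41.0
[ 0.71475476  0.25530736 -0.0837123 ] [-1.8416417   2.9860893   9.55871083]
```

Scaled: 1.1 rad / 3.1416 = 0.3501.

```bash
python3 nudge.py '{"tx": [0,0,0,0,0,0,0,0,0,0],"ty": [0,0,0,0,0,0,0,0,0,0],"tz": [0,0,0,0,0,0,0,0,0,0],"rx": [0,0,0,0,0,0,0,0,0,0],"ry": [0,0,0,0,0,0,0,0,0,0],"rz": [0.0382,0.0764,0.1146,0.1528,0.191,0.2292,0.2674,0.3056,0.3438,0.3501]}'; python3 -c "
from h import *
s=status.read_state();print(s['wrist_torque'],s['joint_positions'])"
```

```text
clock: 13.9
tool_pos: [0.6127, -0.2008, 0.1287]
eef_rot: [3.138, -0.001, 0.957]
contact_force: [0.5, 1.2, 8.3]
gripper_width: 0.0311
gripper_force: 40.8
[ 0.111749   -0.27957456  0.05095444] [-0.24711717  0.59924782  0.75594659  1.50072568 -0.42692148  1.20744507
 -0.04090877]
```

Turned 1.4 rad freely; now on to the stop in small steps while watching torque.

The manual's scale: shifts go in shares of 0.5 m and turns go in shares of 180 degrees. Converting my numbers, 0.05 rad / 3.1416 = 0.0159.

```bash
Q='from h import *
print(status.read_state()["wrist_torque"])'
python3 nudge.py '{"tx": [0,0,0],"ty": [0,0,0],"tz": [0,0,0],"rx": [0,0,0],"ry": [0,0,0],"rz": [0.0159,0.0318,0.0318]}'; python3 -c "$Q"
python3 nudge.py '{"tx": [0,0,0],"ty": [0,0,0],"tz": [0,0,0],"rx": [0,0,0],"ry": [0,0,0],"rz": [0.0127,0.0223,0.0223]}'; python3 -c "$Q"
python3 nudge.py '{"tx": [0,0,0],"ty": [0,0,0],"tz": [0,0,0],"rx": [0,0,0],"ry": [0,0,0],"rz": [0.0127,0.0223,0.0223]}'; python3 -c "$Q"
```

```text
clock: 14.2
tool_pos: [0.6127, -0.2009, 0.1288]
eef_rot: [3.138, -0.001, 0.859]
contact_force: [0.8, 0.9, 9.0]
gripper_width: 0.0313
gripper_force: 40.9
[ 0.0855136  -0.31366765 -0.00249771]
clock: 14.5
tool_pos: [0.6126, -0.201, 0.1288]
eef_rot: [3.138, -0.002, 0.79]
contact_force: [1.1, -0.1, 10.2]
gripper_width: 0.0314
gripper_force: 40.9
[ 0.00571776 -0.23313648  0.01562353]
clock: 14.8
tool_pos: [0.6121, -0.2008, 0.1287]
eef_rot: [3.139, -0.001, 0.721]
contact_force: [-2.1, 0.7, 10.5]
gripper_width: 0.0308
gripper_force: 41.2
[0.26998282 0.36515387 0.3476703 ]
```

Scaled: 0.04 rad / 3.1416 = 0.0127.

```bash
Q='from h import *
print(status.read_state()["wrist_torque"])'
python3 nudge.py '{"tx": [0,0],"ty": [0,0],"tz": [0,0],"rx": [0,0],"ry": [0,0],"rz": [0.0127,0.0127]}'; python3 -c "$Q"
python3 nudge.py '{"tx": [0,0,0,0],"ty": [0,0,0,0],"tz": [-0.002,-0.004,-0.006,-0.006],"rx": [0,0,0,0],"ry": [0,0,0,0],"rz": [0,0,0,0]}'; python3 -c "$Q"
```

```text
clock: 15.0
tool_pos: [0.6117, -0.2007, 0.1287]
eef_rot: [3.14, -0.001, 0.68]
contact_force: [-3.8, 1.6, 12.6]
gripper_width: 0.0316
gripper_force: 40.9
[0.41194793 0.95694841 0.4334577 ]
clock: 15.4
tool_pos: [0.6114, -0.2006, 0.1298]
eef_rot: [3.141, 0.0, 0.681]
contact_force: [3.1, -1.9, -2.2]
gripper_width: 0.0314
gripper_force: 40.1
[-0.67562946 -0.83873302  0.44900962]
```

Scaled: -0.04 rad / 3.1416 = -0.0127.

```bash
Q='from h import *
print(status.read_state()["wrist_torque"])'
python3 nudge.py '{"tx": [0,0,0],"ty": [0,0,0],"tz": [0,0,0],"rx": [0,0,0],"ry": [0,0,0],"rz": [-0.0095,-0.0127,-0.0127]}'; python3 -c "$Q"
python3 nudge.py '{"tx": [0,0],"ty": [0,0],"tz": [-0.002,-0.002],"rx": [0,0],"ry": [0,0],"rz": [0,0]}'; python3 -c "$Q"
```

```text
clock: 15.7
tool_pos: [0.6114, -0.2007, 0.1311]
eef_rot: [3.141, -0.001, 0.722]
contact_force: [-0.3, -0.7, 7.1]
gripper_width: 0.0311
gripper_force: 41.1
[-0.16848745 -0.07673897 -0.02440431]
clock: 15.9
tool_pos: [0.6114, -0.2006, 0.1315]
eef_rot: [3.141, -0.001, 0.721]
contact_force: [2.8, -2.3, 4.5]
gripper_width: 0.0312
gripper_force: 40.6
[-0.45227405 -0.43805975  0.03092947]
```

Scaled: -0.001 m / 0.5 = -0.002.

```bash
Q='from h import *
print(status.read_state()["wrist_torque"])'
python3 nudge.py '{"tx": [0,0],"ty": [0,0],"tz": [-0.002,-0.002],"rx": [0,0],"ry": [0,0],"rz": [0,0]}'; python3 -c "$Q"
python3 nudge.py '{"tx": [0,0,0],"ty": [0,0,0],"tz": [0,0,0],"rx": [0,0,0],"ry": [0,0,0],"rz": [-0.0159,-0.0318,-0.0318]}'; python3 -c "$Q"
```

```text
clock: 16.1
tool_pos: [0.6113, -0.2006, 0.1317]
eef_rot: [3.141, 0.0, 0.721]
contact_force: [4.8, -3.3, -1.7]
gripper_width: 0.0309
gripper_force: 40.5
[-0.81041402 -1.1400098   0.01124741]
clock: 16.4
tool_pos: [0.6109, -0.2002, 0.1316]
eef_rot: [-3.141, 0.0, 0.822]
contact_force: [1.9, -1.9, -1.8]
gripper_width: 0.0306
gripper_force: 40.8
[-0.58111275 -0.71772189 -0.02029017]
```

Scaled: 0.001 m / 0.5 = 0.002, -0.06 rad / 3.1416 = -0.0191.

```bash
Q='from h import *
print(status.read_state()["wrist_torque"])'
python3 nudge.py '{"tx": [0,0,0],"ty": [0,0,0],"tz": [0.002,0.002,0.002],"rx": [0,0,0],"ry": [0,0,0],"rz": [-0.0127,-0.0191,-0.0191]}'; python3 -c "$Q"
```

```text
clock: 16.7
tool_pos: [0.6114, -0.2002, 0.1315]
eef_rot: [3.141, -0.001, 0.88]
contact_force: [3.4, -0.6, 4.7]
gripper_width: 0.0312
gripper_force: 41.4
[-0.19255856 -0.5428282  -0.34148729]
```

Scaled: 0.08 rad / 3.1416 = 0.0255.

```bash
python3 nudge.py '{"tx": [0,0,0],"ty": [0,0,0],"tz": [0,0,0],"rx": [0,0,0],"ry": [0,0,0],"rz": [0.0159,0.0255,0.0255]}'
python3 nudge.py '{"tx": [0,0,0,0,0,0],"ty": [0,0,0,0,0,0],"tz": [0,0,0,0,0,0],"rx": [0,0,0,0,0,0],"ry": [0,0,0,0,0,0],"rz": [0,0,0,0,0,0]}' .085
python3 nudge.py '{"tx": [0,0,0,0,0],"ty": [0,0,0,0,0],"tz": [-0.08,-0.16,-0.24,-0.24,-0.24],"rx": [0,0,0,0,0],"ry": [0,0,0,0,0],"rz": [0,0,0,0,0]}'
python3 - <<'E'
from h import *
s=status.read_state();print(s['contact_force'],s['tool_pos'],s['eef_rot'],s['joint_positions'])
a=shot("side","l1");im,P,K=shot("wrist","l1w")
x,y=map(int,proj(a[1],a[2],(.6113,-.2003,.1)));u=cv2.resize(a[0][y-60:y+60,x-70:x+50],(400,400),interpolation=cv2.INTER_CUBIC)
cv2.imwrite("pics/l1c.png",np.hstack([u,cv2.resize(im[:,120:520],(400,400))]))
E
```

```text
clock: 17.0
tool_pos: [0.6111, -0.2002, 0.1315]
eef_rot: [-3.142, -0.0, 0.799]
contact_force: [0.9, -0.7, 5.9]
gripper_width: 0.0311
gripper_force: 41.6
clock: 17.6
tool_pos: [0.611, -0.2003, 0.1309]
eef_rot: [-3.141, 0.0, 0.801]
contact_force: [-0.0, 1.5, -0.0]
gripper_width: 0.0848
gripper_force: 0.0
clock: 18.1
tool_pos: [0.6115, -0.2006, 0.2521]
eef_rot: [3.14, -0.001, 0.801]
contact_force: [0.3, -0.5, -0.7]
gripper_width: 0.0848
gripper_force: 0.0
[ 0.27583453 -0.46122548 -0.660122  ] [ 0.61145344 -0.20061892  0.25206001] [ 3.13980121e+00 -1.20291674e-03  8.00785916e-01] [-0.28026692  0.52353717  0.8407816   1.33686951 -0.38561615  1.44488731
 -0.23117642]
```

View pics/l1c.png

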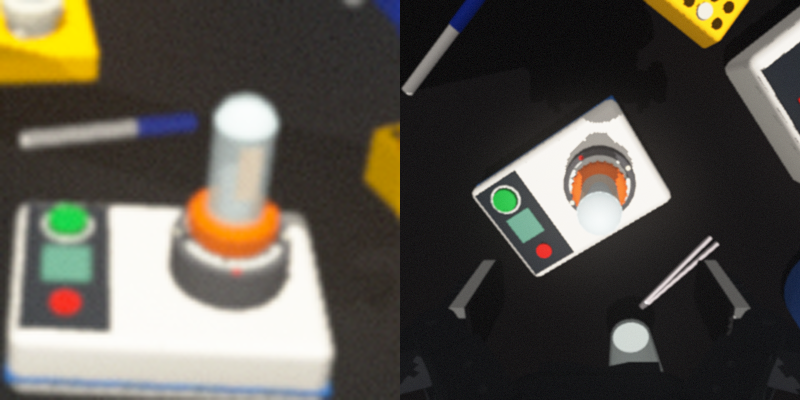

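The tube stands upright, locked in the collar, and the gripper is clear. Next is the button.

Run:
```python
from h import *
s=status.read_state();print(totool(np.array([.528,-.1478,.11])-s['tool_pos']))
```

```text
[-0.02008114 -0.09535687  0.13998674]
```

Scaled: 0.14 m / 0.5 = 0.28, 0.13 m / 0.5 = 0.26.

```bash
python3 nudge.py '{"tx": [-0.02,-0.04,-0.04,-0.04,-0.04,-0.04,-0.04,-0.04,-0.04],"ty": [-0.09,-0.191,-0.191,-0.191,-0.191,-0.191,-0.191,-0.191,-0.191],"tz": [0,0,0,0.1,0.18,0.26,0.28,0.28,0.28],"rx": [0,0,0,0,0,0,0,0,0],"ry": [0,0,0,0,0,0,0,0,0],"rz": [0,0,0,0,0,0,0,0,0]}' 0 20
python3 - <<'E'
from h import *
s=status.read_state();print(totool(np.array([.528,-.1478,.08])-s['tool_pos']))
E
```

```text
clock: 19.1
tool_pos: [0.5294, -0.1488, 0.1124]
eef_rot: [3.14, -0.0, 0.8]
contact_force: [0.6, 0.0, -0.3]
gripper_width: -0.0003
gripper_force: 0.0
[-0.0002528  -0.00173087  0.03237911]
```

Scaled: 0.034 m / 0.5 = 0.068, 0.032 m / 0.5 = 0.064.

```bash
python3 nudge.py '{"tx": [0,0,0,0],"ty": [-0.002,-0.002,-0.002,-0.002],"tz": [0.04,0.064,0.068,0.068],"rx": [0,0,0,0],"ry": [0,0,0,0],"rz": [0,0,0,0]}'; python3 nudge.py '{"tx": [0,0,0],"ty": [0,0,0],"tz": [0.004,0.006,0.006],"rx": [0,0,0],"ry": [0,0,0],"rz": [0,0,0]}';python3 nudge.py '{"tx": [0,0,0],"ty": [0,0,0],"tz": [0.002,0.004,0.004],"rx": [0,0,0],"ry": [0,0,0],"rz": [0,0,0]}'
```

```text
clock: 19.5
tool_pos: [0.5281, -0.1477, 0.0776]
eef_rot: [3.141, -0.0, 0.801]
contact_force: [-0.1, 0.0, -0.1]
gripper_width: 0.0002
gripper_force: 0.0
clock: 19.8
tool_pos: [0.5284, -0.1477, 0.0746]
eef_rot: [3.141, -0.001, 0.801]
contact_force: [0.6, -1.0, 1.7]
gripper_width: -0.0
gripper_force: 0.9
clock: 20.1
tool_pos: [0.5284, -0.1477, 0.0723]
eef_rot: [3.141, -0.0, 0.801]
contact_force: [2.4, -0.7, 3.1]
gripper_width: 0.0004
gripper_force: 1.6
```

Contact at about 0.075; pressing on until the bottom is felt.

Scaled: 0.002 m / 0.5 = 0.004, 0.001 m / 0.5 = 0.002.

```bash
python3 nudge.py '{"tx": [0,0,0],"ty": [0,0,0],"tz": [0.002,0.004,0.004],"rx": [0,0,0],"ry": [0,0,0],"rz": [0,0,0]}';python3 nudge.py '{"tx": [0,0,0],"ty": [0,0,0],"tz": [0.002,0.003,0.003],"rx": [0,0,0],"ry": [0,0,0],"rz": [0,0,0]}'
```

```text
clock: 20.4
tool_pos: [0.5284, -0.1477, 0.0703]
eef_rot: [3.141, -0.0, 0.801]
contact_force: [4.0, -1.5, 5.6]
gripper_width: -0.0001
gripper_force: 2.4
clock: 20.7
tool_pos: [0.5285, -0.1477, 0.0699]
eef_rot: [3.141, -0.001, 0.801]
contact_force: [-2.3, 0.5, 18.6]
gripper_width: -0.0001
gripper_force: 8.8
```

Bottomed out at 18.6 N, so the button is fully pressed. Now I'll lift off and check.

Scaled: -0.15 m / 0.5 = -0.3, -0.13 m / 0.5 = -0.26.

```bash
python3 nudge.py '{"tx": [0,0,0,0,0,0,0],"ty": [0,0,0,0,0,0,0],"tz": [-0.02,-0.08,-0.18,-0.26,-0.3,-0.3,-0.3],"rx": [0,0,0,0,0,0,0],"ry": [0,0,0,0,0,0,0],"rz": [0,0,0,0,0,0,0]}'
python3 - <<'E'
from h import *
a=shot("side","f1");im,P,K=shot("wrist","f1w")
x,y=map(int,proj(a[1],a[2],(.58,-.18,.1)));u=cv2.resize(a[0][y-70:y+70,x-70:x+70],(400,400),interpolation=cv2.INTER_CUBIC)
cv2.imwrite("pics/f1c.png",np.hstack([u,cv2.resize(im[:,120:520],(400,400))]))
E
```

```text
clock: 21.4
tool_pos: [0.5272, -0.147, 0.2177]
eef_rot: [-3.14, 0.001, 0.801]
contact_force: [0.3, 0.1, -1.2]
gripper_width: 0.0003
gripper_force: 0.0
```

View pics/f1c.png

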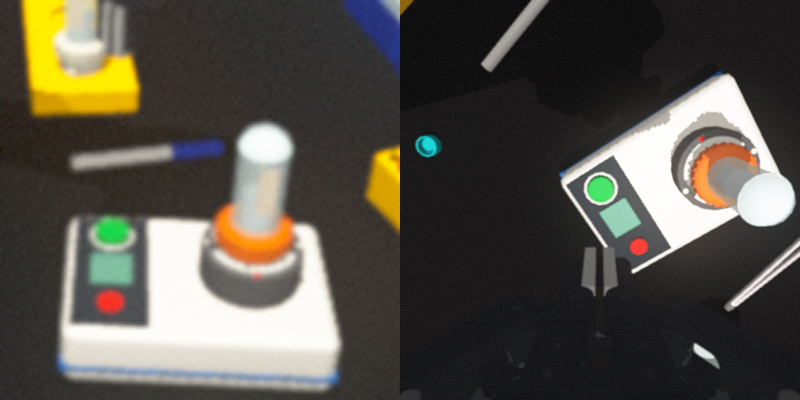

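The tube is still locked upright, the button is back up, the spare is in the stand and the gripper is clear, so I am handing in.

```bash
python3 -c "
from station import ctrl, imaging, status
print(ctrl.hand_in())"
```

```text
the job is handed in; nothing more can be done
None
```

The job is handed in at about 21.5 s: the orange-capped tube is locked in the collar (contact forces read stayed under 15 N), then it was let go, the start button was pressed to the bottom (18.6 N) and came back up, and I deliberately touched nothing else; no verdict was returned.

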